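# Change over the rails in the dowel-drilling jig and hold the blank to the sprung guide bar

### The job

Change over the rails in the dowel-drilling jig: take the drilled dark walnut rail out and lay it in the empty middle notch of the rack, then put the pale oak rail from the rack in its place on the jig's two bearers. Keep hold of the oak rail with its end up against the aluminium end stop and press it squarely and steadily against both orange noses, so that the sprung guide bar stands about half-way back, off its front rest and never driven right to the back. Finish while still holding it like that, so that I can drill through the bushes; leave the other walnut rail and the things on the bench alone.

Things in the scene. Friction and masses are not known exactly. Their poses are not given: they have to be found in the camera images.
- walnut_center (a point): centre (half-way up) of the drilled dark walnut rail that lies in the jig at the start: a bar 160 x 28 x 22 mm (its x, y, z; x along the rail), about 0.08 kg, two 8 mm holes in one long edge; grasp across the 28 mm
- oak_center (a point): centre (half-way up) of the pale undrilled oak rail, same size 160 x 28 x 22 mm (x along the rail), about 0.08 kg; it lies in one of the two outer notches of the rack; either end and either edge may face the jig's stop and noses
- spare_center (a point): centre of a second drilled dark walnut rail of the same size, in the other outer notch of the rack; it stays there
- rack_gap (a point): on the rack: where a rail's centre lies when it rests in the empty middle notch, 35 mm above the bench. Axes: z up, y along the rails, x across them. Between the jig (left) and the rack (right) stands a tool box, 216 mm high with its handle, 190 mm wide: carry the rails over it
- rack: fixed ply rack, origin under its centre, axes as rack_gap; base 186 (x) by 130 (y), 6 mm thick; two notched wooden battens 20 mm thick at y = +-50 mm, three notches at x = -62, 0, +62 mm, each 34 mm wide, floor 24 mm and tops 36 mm above the bench; between the battens only the base lies under a rail
- jig_nest (a point): on the jig: where a rail's centre lies when it rests on the bearers, touches the end stop and just touches both noses with the guide bar at its front rest; 35 mm above the bench. Axes: z up, x along the rail towards the end stop, y towards the guide bar (the way to press). Stop face 80 mm from here in +x, noses' faces 14 mm in +y
- jig: fixed jig, origin under its centre, axes as jig_nest; ply base 200 by 155 mm, 8 mm thick; two bearers 26 mm wide, tops 24 mm above the bench, 55 mm either side of jig_nest, free for 55 mm on its -y side; aluminium end stop 48 mm high, from 35 mm on the -y side of jig_nest to 15 mm on its +y side; grey fence, 48 mm high, behind the bar
- guide_bar (a joint): travel of the sprung aluminium bar with the noses, m: 0 at its front rest, grows as it is pushed in jig +y, 0.012 at its back stop; springs resist with 6 N at 0, 10.5 N half-way, 15 N at the end, and push it back when let go. Noses orange, 30 mm wide, 26 to 46 mm above the bench, 110 mm apart; between them a gap 80 mm wide, 30 mm deep, for a finger
- bar_face (a point): point half-way between the two noses, in the plane of their front faces, 35 mm above the bench; moves with the bar (axes as the jig's)
- glue_bottle: white glue bottle with a red cap, 65 mm wide, 217 mm high, stands to the left of the jig; bystander, origin under its base
- screw_tub: round tub with a grey lid, 79 mm wide, 68 mm high, left of the jig; bystander, origin under its base
- tape_measure: yellow and black tape measure, 90 x 73 x 38 mm, lies on the left end of the long flat oak board (22 mm thick) in front; bystander, origin under its base
- hinge_carton: small brown carton with a red label, 110 x 60 x 50 mm, lies on the middle of the long flat oak board (22 mm thick) in front; bystander, origin under its base

How it is judged:
By the outcome, as a careful person would: the job done as asked, in the order asked, and still so for the second after the job is handed in, while the arm keeps its last pose, push and grip.
It also fails if it takes over 54 s, if anything falls off the work surface, if the arm or the gripper's body presses on something with over 40 N, if the wrist force passes 120 N, or if a joint passes its speed limit or range.

### The arm

A 6-joint arm with a two-finger parallel gripper is mounted at the origin on a cart in front of the work surface, level with it; the furniture and walls round the work are solid. World frame = base frame: x ahead of the robot, y to its left, z up, the work surface at z = 0. Lengths are in m, angles in degrees, forces in N, time in s.
With the tool pointing down it reaches from about 0.4 to 0.825 m from the base axis. Payload 7 kg.
Tool frame: the origin (TCP) lies midway between the tips of the shut fingers; the grasp point (between the pads) lies 19 mm behind it; z points along the fingers, y is the line along which they close (so a half turn about z gives the same grasp; the last joint's range is limited). The gripper opens to 88 mm and grips with 3 to 60 N. Pads are 19 mm wide; open, the fingers measure 130 mm over their backs; the gripper's body (78 mm by 193 mm) begins 47 mm behind the grasp point.
Start: joints at [16.507, 20.546, 0.682, 0, -70.136, -16.507], TCP at [0.675, -0, 0.227] pointing down, gripper open.
Joint ranges: [-176.03, 176.03], [-82.01, 121.73], [-58.28, 71.71], [-173.87, 95.51], [-174.79, -0.11], [-173.66, 173.66]. Speed limits (degrees/s): [136.94, 136.94, 172.46, 180, 180, 180].

### API

Orientations are given as a 3x3 rotation matrix whose columns are the frame's x, y, z axes.
In Python, from rig import robot gives the robot as it stands. Calls block until the motion is done:
- robot.goto(position, orientation): joint-space move of the TCP to a pose.
- robot.servo_line(position, ori=None, speed=0.15): straight line of the TCP; ori=None keeps the orientation; speed is the mean speed in m/s.
- robot.movej(angles): joint-space move.
- robot.move_gripper(opening): opening from 0.0 (shut) to 1.0 (fully open); the grip force is fixed at half the most; returns when the fingers have stopped.
- robot.dwell(seconds).
- robot.ik(position, orientation): joint angles nearest the present ones, or None.
- robot.grab_frame(name): name is "scene" or "side" or "wrist"; returns (picture, depth): 400x640x3 uint8, red, green, blue; 400x640 float32, m along the optical axis (not along the pixel's ray), 0 where there is no reading.
- robot.camera_info(name): a dict with "vfov" (degrees; the focal length in pixels is half the picture's height over the tangent of half this angle, whatever the lens; pixels are square), "cx", "cy" (the principal point, pixels), "view" (4x4, takes a point from world to camera coordinates); the wrist camera has in their place "T_tool_cam" (4x4, takes a point from camera to tool coordinates, whose origin is the TCP and whose axes are the flange's). Camera axes: x right, y down, z forward; pixel columns grow to the right and rows downward; lengths in m; the calibration is good to about 2 mm. A picture is of the moment at which its call begins: read the wrist's pose just before it. camera_info takes no time and is no camera call.
A pose or a line that the arm cannot do raises robot.Unreachable and nothing moves.
- robot.job_done(): hands the job in; it is judged then, once.
Readings, each from a call of its own:
- robot.read_t(): time.
- robot.read_qpos(): joint angles.
- robot.read_qvel(): joint speeds.
- robot.read_effort(): joint torques, N m.
- robot.read_position(): TCP position.
- robot.read_tcp_rot(): TCP orientation.
- robot.read_force(): force on the tool from outside, world axes, zero at the start.
- robot.read_ft_torque(): the same for the moment, N m.
- robot.read_grip_width(): opening from 0.0 (shut) to 1.0 (fully open).
- robot.read_finger_force(): force on a finger pad.
Only numpy, scipy, OpenCV 4.12 (cv2) and the standard library are available. Lean on these libraries where they do the work, as an engineer would, in place of code of your own. Each camera call takes 0.05 s, during which the arm holds its last target. There are 200 camera calls.

## Working session

There is one attempt and no reset: what is moved stays moved. The work goes in short steps, each a Python script; the robot and the scene stay as the last script left them, time stands still between calls to the robot, and variables do not carry over. Pictures are saved under pics/ and viewed, at most 10 in all, crops included, and the job is handed in when it is done.

```bash
mkdir -p pics; ls; cat > h.py <<'E'
import numpy as np, cv2
from rig import robot
def save(name,img): cv2.imwrite('pics/'+name,img[:,:,::-1])
def cloud(cam):
    R,p=np.array(robot.read_tcp_rot()),np.array(robot.read_position())
    im,d=robot.grab_frame(cam); c=robot.camera_info(cam)
    f=200/np.tan(np.radians(c['vfov'])/2)
    v,u=np.mgrid[0:400,0:640]
    P=np.stack([(u-c['cx'])/f*d,(v-c['cy'])/f*d,d],-1)
    if 'view' in c: T=np.linalg.inv(np.array(c['view']))
    else:
        T=np.eye(4);T[:3,:3]=R;T[:3,3]=p;T=T@np.array(c['T_tool_cam'])
    W=P@T[:3,:3].T+T[:3,3]; W[d<=0]=np.nan
    return im,W
E
python3 - <<'E'
from h import *
for c in ['scene','side']:
    im,W=cloud(c); save(c+'1.png',im); np.savez('pics/'+c,im=im,W=W); i=robot.camera_info(c); print(c,i['vfov'],i['cx'],i['cy'],np.linalg.inv(np.array(i['view']))[:3].round(3).tolist())
print(robot.camera_info('wrist')); print(np.array(robot.read_tcp_rot()).round(3), robot.read_t())
E
```

```text
pics
scene 42.990410867556946 318.178810220503 204.27255377819256 [[0.09, -0.508, 0.857, -0.976], [-0.996, -0.066, 0.065, -0.004], [0.024, -0.859, -0.512, 0.946]]
side 42.947701012362806 320.8030702710873 200.02976807459632 [[-0.978, 0.143, -0.15, 0.818], [0.207, 0.706, -0.677, 1.458], [0.009, -0.693, -0.721, 1.493]]
{'vfov': 64.28321167062352, 'cx': 322.76305692509936, 'cy': 200.86023808149895, 'T_tool_cam': array([[-9.73885819e-04, -9.55394159e-01, -2.95332105e-01,
         7.97801567e-02],
       [ 9.99999510e-01, -9.82394947e-04, -1.19563523e-04,
         7.47628393e-04],
       [-1.75902476e-04, -2.95332077e-01,  9.55394648e-01,
        -1.58573861e-01],
       [ 0.00000000e+00,  0.00000000e+00,  0.00000000e+00,
         1.00000000e+00]])}
[[-0.    -1.    -0.002]
 [-1.     0.    -0.   ]
 [ 0.     0.002 -1.   ]] 0.1
```

View pics/scene1.png

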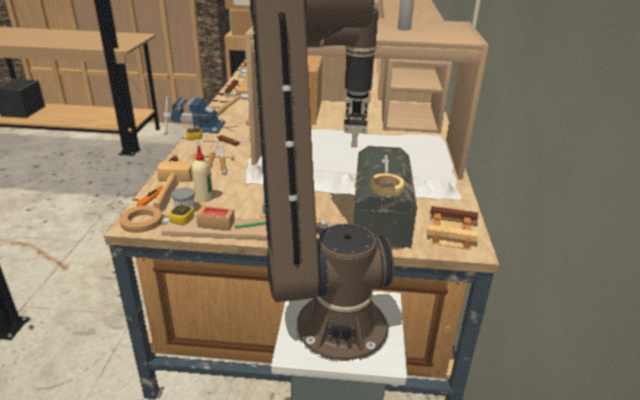

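View pics/side1.png

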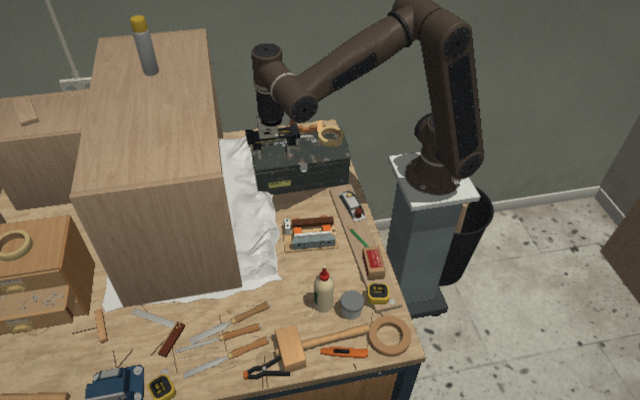

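The scene view shows the rack at about (452,225), with its rails running left to right and the tool box at (385,195). The side view shows the jig at (310,232), with the walnut rail at (312,222) and the end stop near (288,228). Next I'll take rough positions from the depth data and then do close wrist looks.

```bash
python3 - <<'E'
from h import *
S=np.load('pics/side.npz');C=np.load('pics/scene.npz')
for n,W,px in [('side',S['W'],[(312,220),(288,228),(312,240),(300,236),(325,234),(290,145),(258,185),(345,180),(330,130)]),('scene',C['W'],[(455,214),(452,228),(452,241),(386,185),(410,160),(360,160),(385,210)])]:
    for u,v in px: print(n,u,v,W[v,u].round(3))
# toolbox extents
W=S['W'];m=(W[...,2]>.1)&(W[...,1]<-.02)&(W[...,1]>-.4)&(W[...,0]>.3)&(W[...,0]<.75)&(W[...,2]<.23)
E
python3 - <<'E'
import sys; sys.path.insert(0,'.')
from h import *
# candidate look poses (no motion)
R=np.array([[0,-1,0],[-1,0,0],[0,0,-1.]])
for s in (1,-1):
  Rr=R@np.diag([s,s,1]); 
  for p in [(.55,.12,.33),(.6,.12,.33),(.45,-.30,.33),(.5,-.28,.33)]:
    for k,Q in (('y',Rr),('x',np.array([[s,0,0],[0,-s,0],[0,0,-1.]]))):
      q=robot.ik(np.array(p),Q); print(p,s,k,None if q is None else np.round(q))
E
```

```text
side 312 220 [0.572 0.194 0.044]
side 288 228 [0.668 0.216 0.045]
side 312 240 [0.591 0.289 0.043]
side 300 236 [0.631 0.264 0.045]
side 325 234 [0.536 0.263 0.034]
side 290 145 [0.621 0.036 0.294]
side 258 185 [ 0.75  -0.017  0.063]
side 345 180 [ 0.39  -0.016  0.023]
side 330 130 [ 0.428 -0.148  0.19 ]
scene 455 214 [ 0.537 -0.359  0.039]
scene 452 228 [ 0.434 -0.334  0.048]
scene 452 241 [ 0.418 -0.338  0.008]
scene 386 185 [ 0.449 -0.109  0.181]
scene 410 160 [ 0.712 -0.205  0.149]
scene 360 160 [ 0.662 -0.024  0.161]
scene 385 210 [ 0.372 -0.108  0.136]
(0.55, 0.12, 0.33) 1 y [ 32.   7.  -4.   0. -79. -32.]
(0.55, 0.12, 0.33) 1 x [ 32.   7.  -4.   0. -79.  58.]
(0.6, 0.12, 0.33) 1 y [ 30.  12.   2.   0. -80. -30.]
(0.6, 0.12, 0.33) 1 x [ 30.  12.   2.   0. -80.  60.]
(0.45, -0.3, 0.33) 1 y [-13.   5.  -6.   0. -79.  13.]
(0.45, -0.3, 0.33) 1 x [-13.   5.  -6.   0. -79. 103.]
(0.5, -0.28, 0.33) 1 y [-10.   8.  -3.   0. -79.  10.]
(0.5, -0.28, 0.33) 1 x [-10.   8.  -3.   0. -79. 100.]
(0.55, 0.12, 0.33) -1 y [ 32.   7.  -4.   0. -79. 148.]
(0.55, 0.12, 0.33) -1 x [  32.    7.   -4.    0.  -79. -122.]
(0.6, 0.12, 0.33) -1 y [ 30.  12.   2.   0. -80. 150.]
(0.6, 0.12, 0.33) -1 x [  30.   12.    2.    0.  -80. -120.]
(0.45, -0.3, 0.33) -1 y [ -13.    5.   -6.    0.  -79. -167.]
(0.45, -0.3, 0.33) -1 x [-13.   5.  -6.   0. -79. -77.]
(0.5, -0.28, 0.33) -1 y [ -10.    8.   -3.    0.  -79. -170.]
(0.5, -0.28, 0.33) -1 x [-10.   8.  -3.   0. -79. -80.]
```

```bash
cat >> h.py <<'E'
def Rz(a): # tool down, tool x at angle a (deg) from world x
    a=np.radians(a); c,s=np.cos(a),np.sin(a)
    return np.array([[c,s,0],[s,-c,0],[0,0,-1.]])
E
python3 - <<'E'
from h import *
robot.goto(np.array([.60,.20,.31]),Rz(0))
im,W=cloud('wrist'); save('jig.png',im); np.savez('pics/jig',im=im,W=W)
robot.goto(np.array([.52,-.1,.36]),Rz(-45))
robot.goto(np.array([.47,-.36,.32]),Rz(-90))
im,W=cloud('wrist'); save('rack.png',im); np.savez('pics/rack',im=im,W=W)
print(robot.read_t(),robot.read_force())
E
```

```text
3.5667 [0.89466373 0.44864372 0.45503684]
```

View pics/jig.png

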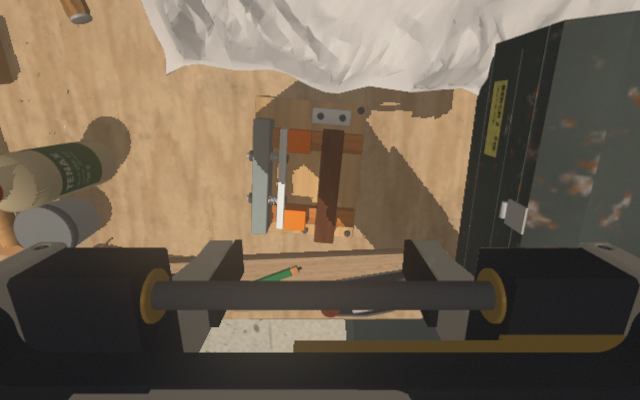

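View pics/rack.png

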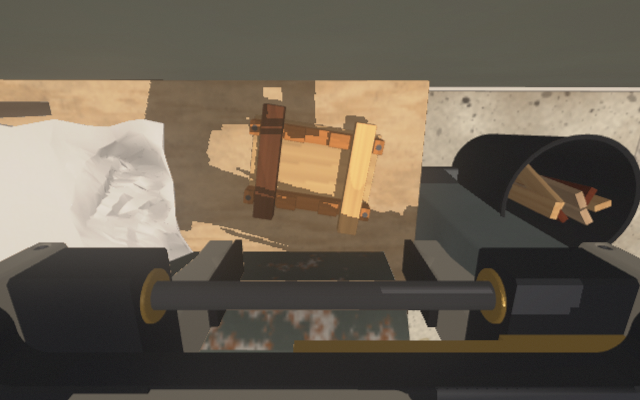

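In the jig view, the walnut rail is at (328,185), slightly askew and clear of the orange noses at (300,140) and (293,217). The stop is at (332,116). In the rack view, the spare walnut is at (268,162), the oak at (358,172) and the empty notch between them near (315,165). I'll fit these now.

```bash
cat >> h.py <<'E'
def fit(W,m,z=None):
    k=cv2.connectedComponentsWithStats(m.astype(np.uint8)); l=1+np.argmax(k[2][1:,4]); P=W[k[1]==l]
    (c,s,a)=cv2.minAreaRect((P[:,:2]*1000).astype(np.float32))
    if s[0]<s[1]: a+=90; s=s[::-1]
    a=(a+90)%180-90
    q=np.percentile(P,[3,97],axis=0)
    return np.round(c,1),np.round(s,1),round(a,2),np.median(P[:,2]).round(4),len(P),np.median(P,axis=0).round(4)
def box(m,u0,v0,u1,v1):
    o=np.zeros_like(m);o[v0:v1,u0:u1]=m[v0:v1,u0:u1];return o
E
python3 - <<'E'
from h import *
D=np.load('pics/jig.npz');im,W=D['im'],D['W'];Z=W[...,2]
t=(Z>.040)&(Z<.052); hsv=cv2.cvtColor(im,cv2.COLOR_RGB2HSV)
print('walnut',fit(W,box(t,312,128,346,246)))
print('stop',fit(W,box(t&(hsv[...,1]<70),308,100,358,126)))
print('fence',fit(W,box(t,248,112,274,240)))
o=(hsv[...,1]>170)&(hsv[...,0]<14)&(Z>.040)
print('n1',fit(W,box(o,280,120,316,160)));print('n2',fit(W,box(o,280,200,316,235)))
print('bar',fit(W,box(t&(hsv[...,1]<70),275,120,291,235)))
D=np.load('pics/rack.npz');im,W=D['im'],D['W'];Z=W[...,2]; 
t=(Z>.041)&(Z<.053); hsv=cv2.cvtColor(im,cv2.COLOR_RGB2HSV)
print('spare',fit(W,box(t,248,98,292,222)));print('oak',fit(W,box(t,336,115,382,238)))
b=(Z>.030)&(Z<.0405)
print('bat1',fit(W,box(b,240,110,390,160)));print('bat2',fit(W,box(b,240,180,378,225)))
w=W[40,250:400];print('wall',np.nanmedian(w,axis=0))
D=np.load('pics/side.npz')
for u,v in [(323,275),(330,300),(350,298)]:print(D['W'][v,u])
E
```

```text
walnut (array([565.6, 193.3]), array([159.6,  28. ]), -5.13, np.float64(0.0463), 2297, array([0.5726, 0.1929, 0.0463]))
stop (array([662.2, 189.4]), array([49.4, 20. ]), 85.16, np.float64(0.0483), 606, array([0.6627, 0.1893, 0.0483]))
fence (array([580.6, 285.1]), array([159.4,  35.2]), -3.7, np.float64(0.0481), 2054, array([0.5873, 0.2847, 0.0481]))
n1 (array([630.9, 231.1]), array([29.5, 28.8]), -4.56, np.float64(0.0468), 496, array([0.631 , 0.2311, 0.0468]))
n2 (array([521.4, 240.6]), array([29.8, 29.3]), 85.01, np.float64(0.0468), 318, array([0.5203, 0.2377, 0.0468]))
bar (array([578.1, 258.6]), array([139.6,  16.4]), -4.86, np.float64(0.0471), 767, array([0.5831, 0.256 , 0.0471]))
spare (array([ 546.8, -357.8]), array([159.7,  28.6]), 81.55, np.float64(0.0462), 2366, array([ 0.5458, -0.3647,  0.0462]))
oak (array([ 424.4, -334. ]), array([160. ,  28.4]), 81.44, np.float64(0.0462), 2260, array([ 0.4241, -0.3402,  0.0462]))
bat1 (array([ 509.1, -398.5]), array([28. , 20.2]), -9.0, np.float64(0.0362), 309, array([ 0.5091, -0.399 ,  0.0362]))
bat2 (array([ 524.5, -300. ]), array([27.9, 20.3]), -7.19, np.float64(0.0362), 266, array([ 0.5237, -0.3007,  0.0362]))
wall [ 0.46843275 -0.49992622  0.11881589]
[0.60608378 0.54600573 0.1805008 ]
[0.58553134 0.56658619 0.06316365]
[0.52019724 0.57504448 0.06751876]
```

```bash
cat > s1.py <<'E'
from h import *
A=np.array
robot.goto(A([.60,-.20,.33]),Rz(-60)); 
robot.goto(A([.5656,.1933,.12]),Rz(-5.1)); robot.move_gripper(.57)
robot.servo_line(A([.5656,.1933,.018]),speed=.12)
print(robot.read_position(),robot.read_force())
robot.move_gripper(0.0); print('w',robot.read_grip_width(),robot.read_finger_force(),robot.read_t())
robot.servo_line(A([.5656,.1933,.30]),speed=.2)
print('w',robot.read_grip_width(),robot.read_finger_force(),robot.read_force())
robot.goto(A([.57,-.08,.30]),Rz(-50))
robot.goto(A([.4862,-.3445,.30]),Rz(-98.7))
im,W=cloud('wrist'); save('carry.png',im); np.savez('pics/carry',im=im,W=W)
print(robot.read_position(),robot.read_t(),robot.read_grip_width())
E
python3 s1.py
```

```text
[0.56611911 0.1936162  0.01868855] [0.46408651 0.02992706 1.55429134]
w 0.3187855029203375 30.00071883201599 8.375
w 0.3166152950060721 29.999728202819824 [-0.77453057 -0.12876182 -0.9027675 ]
[ 0.48705316 -0.34326035  0.2999947 ] 12.1167 0.31540629376881235
```

View pics/carry.png

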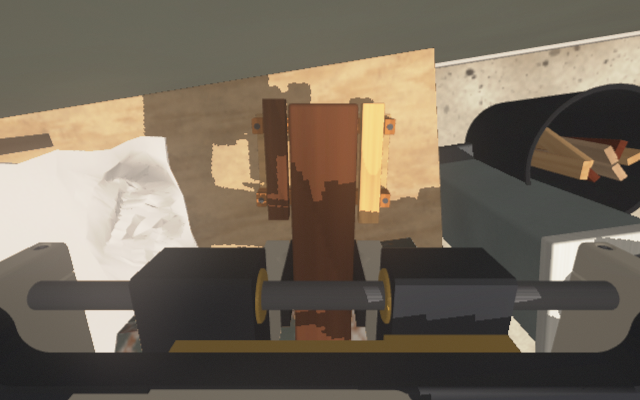

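The walnut rail is held straight. It appears at (323,200), parallel to and midway between the spare at (276,160) and the oak at (370,160). Next I'll lower it, release it and look again.

```bash
cat > s2.py <<'E'
from h import *
A=np.array
robot.servo_line(A([.4862,-.3445,.07]),speed=.2)
robot.servo_line(A([.4862,-.3445,.020]),speed=.06)
print(robot.read_position(),robot.read_force())
robot.move_gripper(.45)
robot.servo_line(A([.4862,-.3445,.10]),speed=.15)
robot.goto(A([.4244,-.334,.20]),Rz(-98.5))
im,W=cloud('wrist'); save('rack2.png',im); np.savez('pics/rack2',im=im,W=W)
Z=W[...,2]; t=(Z>.041)&(Z<.053); np.save('pics/t.npy',t)
k=cv2.connectedComponentsWithStats(t.astype(np.uint8))
for s in range(1,k[0]):
    if k[2][s,4]>800: print(k[2][s],fit(W,k[1]==s))
print(robot.read_t(),robot.read_grip_width())
E
python3 s2.py
```

```text
[ 0.48649824 -0.34462319  0.02028557] [-0.24623706 -0.87237085 -0.49555518]
[   0    0  302   52 1301] (array([ 555.9, -500.1]), array([277.3,   1.3]), -0.12, np.float64(0.0469), 1301, array([ 0.5537, -0.5001,  0.0469]))
[ 174   97   47  150 4384] (array([ 545.9, -359.9]), array([154.4,  28.6]), 81.42, np.float64(0.0462), 4384, array([ 0.5442, -0.3689,  0.0462]))
[ 241  101   36  147 3969] (array([ 485.2, -349.3]), array([150.2,  28.4]), 81.09, np.float64(0.0462), 3969, array([ 0.4834, -0.3603,  0.0462]))
[ 307  103   30  154 4252] (array([ 424.3, -333.5]), array([159.6,  28.1]), 81.48, np.float64(0.0462), 4252, array([ 0.4234, -0.3426,  0.0462]))
[   0  194   38   44 1019] (array([ 746.1, -346.2]), array([53.2, 36.1]), 67.54, np.float64(0.0468), 1019, array([ 0.741 , -0.3538,  0.0468]))
16.1583 0.4496375856091156
```

View pics/rack2.png

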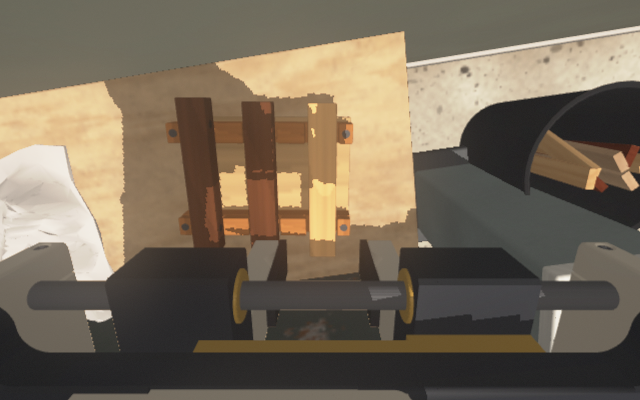

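The walnut lies seated in the middle notch at (260,170), with its top at 46 mm. The spare at (200,170) is unmoved and the oak is at (322,180). Next I'll pick up the oak.

```bash
cat >> h.py <<'E'
A=np.array; YAW=-4.95; _a=np.radians(YAW)
XJ=A([np.cos(_a),np.sin(_a),0]); YJ=A([-np.sin(_a),np.cos(_a),0]); NEST=A([.5737,.2070,0])
def jig(x,y,z): return NEST+XJ*x/1e3+YJ*y/1e3+A([0,0,z])
def jf(): f=A(robot.read_force()); return A([f@XJ,f@YJ,f[2]])
def jp(): p=A(robot.read_position())-NEST; return A([p@XJ*1e3,p@YJ*1e3,p[2]*1e3])
E
cat > s3.py <<'E'
from h import *
robot.servo_line(A([.4244,-.3338,.018]),speed=.15)
robot.move_gripper(0.0); print('w',robot.read_grip_width(),robot.read_finger_force())
robot.servo_line(A([.4244,-.3338,.30]),speed=.2)
robot.goto(A([.55,-.08,.30]),Rz(-50))
robot.goto(jig(-6,-14,.12),Rz(YAW))
robot.servo_line(jig(-6,-14,.04),speed=.12)
robot.dwell(.2); f0=jf(); print('f0',f0,jp())
robot.servo_line(jig(-6,-14,.0190),speed=.04); robot.dwell(.1)
print(jf()-f0,jp(),robot.read_grip_width()); np.save('pics/f0.npy',f0)
im,W=cloud('wrist'); save('place.png',im); np.savez('pics/place',im=im,W=W); print(robot.read_t())
E
python3 s3.py
```

```text
w 0.3196482689582926 30.001137256622314
f0 [-0.28724769 -0.34282103 -0.59200293] [ -5.54567436 -13.62931916  40.89587601]
[-0.56265757  0.10332445  2.32804406] [ -6.33477101 -14.24220932  18.69898949] 0.3158811336455492
23.625
```

View pics/place.png

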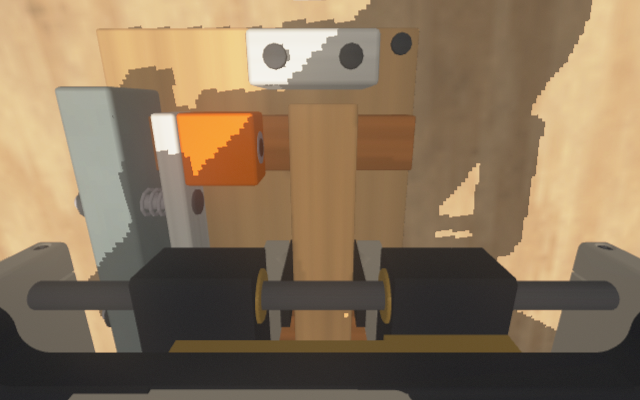

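The oak rests on the bearers at (323,200), square to the jig. It is a few mm short of the stop at (312,60) and clear of the nose at (225,148). I'll slide it to the stop under force, then press.

```bash
cat > s4.py <<'E'
from h import *
f0=np.load('pics/f0.npy'); x=-6.;y=-14.
while x<5:
    x+=.7; robot.servo_line(jig(x,y,.0188),speed=.02); f=jf()-f0
    if f[0]<-5: break
print('stop',x,f,jp(),robot.read_t())
robot.servo_line(jig(x,-2,.0188),speed=.03); print(jf()-f0,jp(),robot.read_t())
y=-2.
while y<9:
    y+=1; robot.servo_line(jig(x,y,.0188),speed=.02); f=jf()-f0
    print(y,f.round(2),jp().round(2))
    if f[1]<-10: break
robot.dwell(.3); print(jf()-f0,jp(),robot.read_grip_width())
im,W=cloud('wrist'); save('press.png',im); np.savez('pics/press',im=im,W=W); print(robot.read_t())
im,W=cloud('side'); save('press_s.png',cv2.resize(im[190:270,250:370],None,fx=5,fy=5))
E
python3 s4.py
```

```text
stop 1.0000000000000007 [-5.17728594  1.04999389  1.88923464] [  0.22355425 -14.16487844  18.69390835] 26.125
[-4.93970492 -4.71420408  4.29993783] [ 0.09761946 -3.28256783 18.68390338] 26.675
-1.0 [-4.51 -3.48  5.01] [ 0.13 -2.48 18.7 ]
0.0 [-4.72 -4.11  5.66] [ 0.13 -1.62 18.71]
1.0 [-4.03 -5.33  5.61] [ 0.12 -0.85 18.69]
2.0 [-1.32 -8.55  5.56] [ 0.1  -0.56 18.69]
3.0 [-0.71 -9.87  6.15] [ 0.1  -0.02 18.71]
4.0 [ -1.5  -12.05   5.49] [ 0.08  0.67 18.68]
[ -1.19413848 -11.48829359   7.32954898] [ 0.09304315  0.68329857 18.68599268] 0.3187091334842343
28.525
```

View pics/press.png

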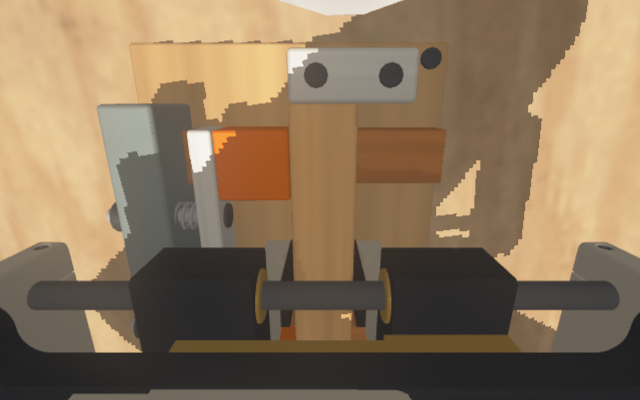

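The oak is up against the stop at (352,75), and the nose touches its edge at x≈290. The bar has only moved about 0.7 mm. I'll continue to about 6 mm by the actual reading and keep a bit of bias on the stop.

```bash
cat > s5.py <<'E'
from h import *
f0=np.load('pics/f0.npy'); x=2.;y=4.
while y<13:
    y+=1; robot.servo_line(jig(x,y,.0189),speed=.02); f=jf()-f0;p=jp()
    print(y,f.round(2),p.round(2))
    if p[1]>5.5 or f[1]<-16: break
robot.dwell(.4); print(jf()-f0,jp(),robot.read_grip_width())
im,W=cloud('wrist'); save('press2.png',im); np.savez('pics/press2',im=im,W=W); print(robot.read_t())
for n in ('press','press2'):
    D=np.load(f'pics/{n}.npz');im,W=D['im'],D['W'];hsv=cv2.cvtColor(im,cv2.COLOR_RGB2HSV);L=W-NEST
    o=(hsv[...,1]>170)&(hsv[...,0]<14)&(W[...,2]>.042)&(W[...,2]<.05)&(L@YJ>.01)
    P=L[o]; print(n,'nose y',np.percentile(P@YJ*1e3,[2,98]).round(1),len(P))
    s=(hsv[...,1]<80)&(W[...,2]>.045)&(W[...,2]<.051)
    q=s&(L@XJ>.07)&(L@XJ<.11)&(abs(L@YJ)<.05);print('stop x,y',np.percentile(L[q]@XJ*1e3,[2,98]).round(1))
    q=s&(L@YJ>.055)&(L@YJ<.11)&(L@XJ>.02)&(L@XJ<.1);print('fence y',np.percentile(L[q]@YJ*1e3,[2,98]).round(1))
    q=(W[...,2]>.042)&(W[...,2]<.05)&(L@XJ>.03)&(L@XJ<.077)&(L@YJ<.011)&(L@YJ>-.04);print('rail y',np.percentile(L[q]@YJ*1e3,[2,98]).round(1))
im,W=cloud('side'); save('press2_s.png',cv2.resize(im[190:270,250:370],None,fx=5,fy=5))
D=np.load('pics/jig.npz');im,W=D['im'],D['W'];L=W-NEST;s=(W[...,2]>.045)&(W[...,2]<.051)
q=s&(L@YJ>.055)&(L@YJ<.11)&(L@XJ>.02)&(L@XJ<.1);print('fence0 y',np.percentile(L[q]@YJ*1e3,[2,98]).round(1))
E
python3 s5.py
```

```text
5.0 [ -4.46 -14.51   9.53] [ 0.1   0.72 18.71]
6.0 [ -4.32 -14.92  10.6 ] [ 0.05  1.41 18.69]
7.0 [ -4.02 -16.63   9.91] [ 0.04  2.22 18.71]
[ -3.58879302 -15.26618087  10.78947507] [ 0.07309997  2.20753673 18.72634166] 0.3185990051017993
29.775
press nose y [15.7 44.5] 4976
stop x,y [79.7 98.9]
fence y [55.7 88.7]
rail y [-12.2  10.5]
press2 nose y [17.2 46.1] 5030
stop x,y [79.8 98.9]
fence y [55.6 88.7]
rail y [-10.7  10.6]
fence0 y [68.3 89.3]
```

View pics/press2.png

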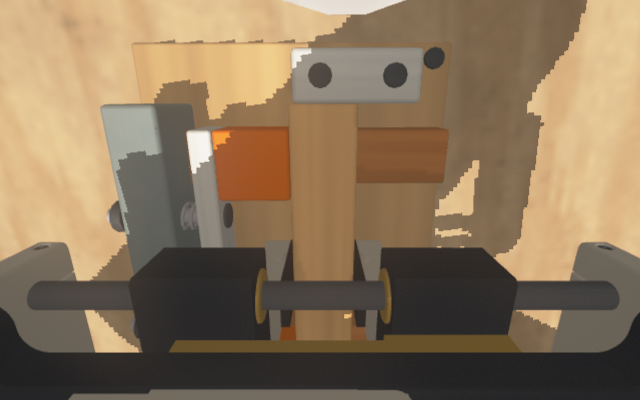

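Both the nose front (17.2 mm in jig y) and the TCP reading put the bar at about 2.5 mm travel; the stop is still touched. Down-pressure on the bearers has grown to 11 N, so I'll ease z and keep pushing.

```bash
cat > s6.py <<'E'
from h import *
f0=np.load('pics/f0.npy'); x=2.;y=7.;z=.0189
for i in range(16):
    f=jf()-f0
    if f[2]>5: z+=.0003
    elif f[2]<2: z-=.0002
    if jp()[1]<5.3: y+=.8
    elif f[2]<=6: break
    robot.servo_line(jig(x,y,z),speed=.02)
    print(round(y,1),round(z*1e3,1),(jf()-f0).round(2),jp().round(2))
    if (jf()-f0)[1]<-22: break
robot.dwell(.4); print(jf()-f0,jp(),robot.read_grip_width())
im,W=cloud('wrist'); save('press3.png',im); print(robot.read_t())
hsv=cv2.cvtColor(im,cv2.COLOR_RGB2HSV);L=W-NEST
o=(hsv[...,1]>170)&(hsv[...,0]<14)&(W[...,2]>.042)&(W[...,2]<.05)&(L@YJ>.01)
print('nose y',np.percentile(L[o]@YJ*1e3,[2,98]).round(1))
q=(W[...,2]>.04)&(W[...,2]<.05)&(L@XJ>.04)&(L@XJ<.076)&(L@YJ<.03)&(L@YJ>-.03)&~o&(hsv[...,0]>=0);print('rail top z',np.percentile(L[q][:,2],[5,50,95]))
np.savez('pics/press3',im=im,W=W)
im,W=cloud('side'); save('press3_s.png',cv2.resize(im[190:270,250:370],None,fx=5,fy=5))
E
python3 s6.py
```

```text
7.8 19.2 [ -3.47 -14.19   7.6 ] [ 0.07  3.23 18.71]
8.6 19.5 [ -2.61 -14.94   4.53] [ 0.07  4.19 18.75]
9.4 19.5 [ -2.71 -14.5    4.55] [ 0.06  4.82 18.73]
10.2 19.5 [ -1.92 -15.16   5.05] [ 0.03  5.49 18.73]
[ -1.93313568 -14.72737913   5.66953781] [ 0.04967372  5.482168   18.73234169] 0.3189077583206646
31.275
nose y [20.5 49.4]
rail top z [0.04530339 0.046403   0.04743164]
```

```bash
python3 - <<'E'
from h import *
f0=np.load('pics/f0.npy')
robot.servo_line(jig(2.7,10.5,.0195),speed=.02); robot.dwell(.6)
print((jf()-f0).round(2),jp().round(2),robot.read_qvel(),robot.read_t())
a,_=robot.grab_frame('wrist'); b,_=robot.grab_frame('side')
a=a[20:320,60:460]; b=cv2.resize(b[200:260,270:350],(400,300),interpolation=cv2.INTER_CUBIC)
save('final.png',np.hstack([a,b]))
E
```

```text
[ -5.15 -15.44   7.64] [ 0.06  5.47 18.73] [-0.05119201 -0.13106757  0.03015665 -0.13099386 -0.05870636  0.00157929] 32.175
```

View pics/final.png

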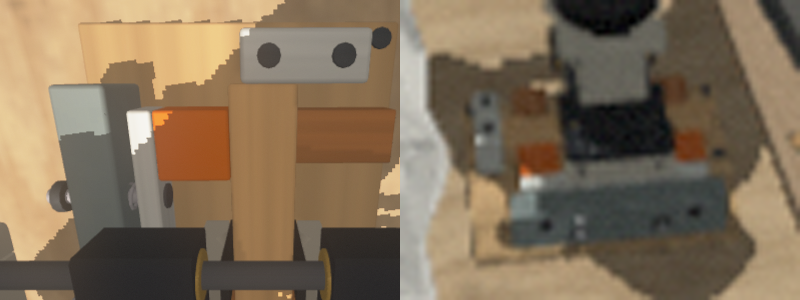

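The oak is hard against the stop at (265,85). The nose lies flat on its edge at x=230, the bar is clear of both ends at about 5.5 of 12 mm, and the grip is steady. I'm handing it in.

```bash
python3 -c "
from rig import robot
print(robot.job_done())"
```

```text
the job is handed in; nothing more can be done
None
```

I handed the job in at about 32 s: the drilled walnut rail is in the rack's middle notch, and the oak rail is gripped against the end stop and pressed on the noses, with the guide bar about 5.5 mm back of its 12 mm; I saw only the stop-end nose clearly, so contact on the other one rests on the rail's squareness to the jig.

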